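Set the multimeter to the continuity beeper by click-count

ROBOT

A 6-joint arm with a two-finger parallel gripper is mounted at the origin on the work surface. World frame = base frame: x ahead of the robot, y to its left, z up, the work surface at z = 0. Lengths are in m, angles in rad, forces in N, time in s.
With the tool pointing down it reaches from about 0.25 to 0.725 m from the base axis. Payload 9.7 kg.
Tool frame: the origin (TCP) lies between the finger pads; the fingertips stand 14 mm ahead of it and the grasp point (between the pads) lies 5 mm behind it; x points along the fingers, y is the direction in which the jaws open and shut, and the axes are right-handed (so a half turn about x gives the same grasp; the last joint's range is limited). The gripper opens to 85 mm and grips with 20 to 120 N. Pads are 22 mm wide; open, the fingers measure 114 mm over their backs; the gripper's body (76 mm by 85 mm) begins 54 mm behind the grasp point. The pads swing forward as they close: fully open they stand 13 mm farther back than shut.
Start: joints at [-1.311, 0.087, 0.176, 1.66, 0, 1.571], TCP at [0.141, -0.532, 0.245] pointing down, gripper open.
Joint ranges: [-3.13, 3.13], [-0.85, 1.81], [-1.15, 1.24], [-2.2, 2.28], [-1.44, 1.52], [-3.14, 3.14]. Speed limits (rad/s): [2.22, 2.22, 2.57, 3.14, 3.14, 3.14].

INTERFACE

Orientations are given as a 3x3 rotation matrix whose columns are the frame's x, y, z axes.
In Python, from cell import robot gives the robot as it stands.
- The arm moves only by the tool arm_command, never from a script. Its argument "series" is a list of rows, each an object of numbers: "dx", "dy", "dz": the shift along the tool's x, y, z in units of 0.08 m (1.0 is 0.08 m); "spin": the turn about the tool's x in units of 45 degrees (1.0 is 45 degrees); "claw": the closure, from 0 (fully open) to 1 (shut). In form: [{"dx": .., "dy": .., "dz": .., "spin": .., "claw": ..}, ...]. A call has exactly 5 rows; each row is the pose to reach, as a shift and turn from the pose measured when the call began, along the tool's axes at that moment; what a row does not reach only later rows make up. A row lasts 1/12 s, in which the tool goes at most 41.7 mm and 7.16 degrees, less where a joint would pass 70% of its speed; a pose out of reach is approached as far as the arm can. A call with a number of a shift or a turn outside -1 to 1 is refused whole. A call with a gripper value outside its range is refused whole. The fingers move at their own pace and stop on an object; "newtons" is the grip in N (left out, the last holds). Time passes only in rows, so rows that repeat a pose let the fingers close, or fill a call up. It gives the time, the measured TCP pose, the force and the opening at its end, in the units of the state.
- robot.sense(): the state, without advancing time (a new reading comes with each control period).
- robot.camera(name): name is "scene" or "top"; returns the picture (480x640x3 uint8, red, green, blue); there is no depth.
- robot.camera_model(name): a dict with "intrinsics" (3x3 intrinsics, pixels), "k1" (the pictures are not rectified: a ray, as slopes to the right and down, at radius r is drawn at 1 + k1 r^2 times it, then the intrinsics apply), "extrinsics" (4x4, takes a point from world to camera coordinates). Camera axes: x right, y down, z forward; pixel columns grow to the right and rows downward; lengths in m; the calibration is good to about 2 mm. A picture is of the moment at which its call begins. camera_model takes no time and is no camera call.
- robot.sign_off(): hands the job in, once; it reports no verdict.
Trained networks look in the newest picture that a camera, given by its name, has taken for a name from the list of things; names that differ only in an ending like _2 or _b are one class to them, and where a whole thing is asked for, a point or a joint stands for the part that bears it (a point fixed in the world has none). Each returns a list of dicts, best first, with "p" (0 to 1); they miss things now and then, are a little off and sometimes report something else, mostly with a low value. They report only what shows in the picture. A call takes as long as a camera call. They do not tell look-alikes from the thing itself.
- robot.recognise(camera, target): "xy" ([column, row] in pixels, amid what is visible of it).
- robot.place_of(camera, target): "xy" ([column, row] in pixels: a listed point, or the origin of a listed thing).
The state is a dict: "time_s": time; "joint_pos": joint angles; "qd": joint speeds; "effort": joint torques, N m; "tcp_pos": TCP position; "eef_rot": TCP orientation; "wrist_force": force on the tool from outside, world axes, zero at the start; "wrist_torque": the same for the moment, N m; "width": finger opening in m.
Only numpy, scipy, OpenCV 4.12 (cv2) and the standard library are available. Lean on these libraries where they do the work, as an engineer would, in place of code of your own. Each camera call takes 0.05 s, during which the arm holds its last target.

TASK

The multimeter is off: with a fingertip push the bar of its selector dial round clockwise exactly four clicks, to the ohms range, and do not run on to the fifth, which is the current range. Then press down the left-hand key under the display (SELECT) to choose the beeper, let it come up, and draw the hand clear. Be gentle: do not pinch or force the dial or lift or shove the meter, and leave the other keys and the things around it alone.

Things in the scene. Friction and masses are not known exactly. Their poses are not given: they have to be found in the camera images.
- meter: Multimeter lying loose, face up, on rubber feet: 205 x 95 x 42 mm, about 0.6 kg; a sideways push above some 3.5 N may slide it. Origin: centre of the underside. x along it to the display end (away from the robot, within 30 degrees), y to its left, z up. Flat panel 42 mm above the bench. Along x (mm): display at 62, row of three keys at 24, dial axis at -26, four sockets at -80.
- dial_top (a point): On the dial's axis, at the top of its bar, 60 mm above the bench. Black skirt 48 mm across, 4 mm high, with an upright straight bar 46 mm long, centred, 10 mm wide, 4 to 18 mm above the panel; a white line on top marks the pointer end. x: along the bar to the pointer end. At OFF the pointer is 105 degrees anticlockwise (from above) of the meter's x. Panel ticks mark the stops; the thick one is OFF.
- dial (a joint): Dial angle, rad, grows clockwise from above. Starts at OFF, 0 (end stop just below). Eight click-stops 0.524 rad (30 degrees) apart, 0 to 3.665; the fourth from OFF is 2.094. A spring holds each stop: about 0.035 N m (1.5 N at the bar's end) moves the dial off, the resistance fades to half-way, then it snaps ahead by itself into the next stop, leaving the finger behind.
- key_left_top (a point): Middle of the top of the SELECT key: the left one (meter's +y side) of three equal light grey keys between display and dial. Keys are 10 x 15 mm (15 across the meter), 27 mm apart centre to centre, tops 4 mm above the panel (46 mm above the bench).
- key_left (a joint): Travel of the SELECT key, m: 0 up, 0.003 fully down; sprung, about 1 N to start and 3.5 N fully down; it comes back up when let go.
- key_mid (a joint): Travel of the middle key, the same make; not to be pressed.
- key_right (a joint): Travel of the right key, the same make; not to be pressed.
- screwdriver: Bystander: precision screwdriver lying flat, aluminium handle, 129 mm long, 12 mm thick; origin under its middle, x along the shaft to the tip. Leave it.
- tweezers: Bystander: steel tweezers lying flat, about 127 mm long, 9 mm high; origin under the middle, x to the points. Leave it.
- spudger: Bystander: black plastic opening stick, 143 mm long, 6 mm high; origin under the middle, x along it. Leave it.
- flux_tin: Bystander: round metal tin, 44 mm across, 22 mm high; origin under the centre. Leave it.
- solder_reel: Bystander: small reel standing on its flange, 52 mm across, 28 mm high; origin under the centre. Leave it.
- handset: Bystander: dismantled phone lying screen up, 146 x 71 x 8 mm; origin under the centre, x along it. Leave it.
- parts_box: Bystander: shut plastic parts box, 107 x 77 x 29 mm; origin under the centre. Leave it.
Things that resemble listed ones, but are neither listed nor needed, are in the scene too. What is shaped like the meter but green or turquoise is not meant.

How it is judged:
On the way, in this order (a step that is already met when the one before it is completed fails the run):
1. the dial stands in its fourth click-stop (value of joint dial between 1.92 and 2.27 rad), for 0.3 s.
2. the SELECT key is pressed down with the dial there (all of step 1 and value of joint key_left above 0.0018 m), for 0.05 s.
At the end, for the whole second after the job is handed in: The dial rests in the fourth click-stop from OFF (2.094 rad, within 0.17), the SELECT key has been pressed down after that and is up again, and the meter lies flat and still within 30 mm of where it lay (all of step 1 and velocity of joint dial between -0.1 and 0.1 rad/s and value of joint key_left below 0.0008 m and distance of meter from where it was at the start of the episode below 0.03 m and height (world z) of meter below 0.008 m and angle between meter's own z axis and vertical below 0.06 rad and linear speed of meter below 0.02 m/s); the robot touches nothing.
It fails at once if the dial ran past the fourth click towards the fifth (value of joint dial above 2.41 rad).
It fails at once if SELECT was pressed before the dial stood on the fourth click, or another key was pressed ((value of joint key_left above 0.0015 m and value of joint dial below 1.9 rad) or value of joint any of key_mid, key_right above 0.0018 m).
It fails at once if the dial was pinched or forced (more than 25 N from the fingers), or the meter pressed with more than 45 N (contact force between the fingers and dial above 25 N or contact force between the fingers and meter above 45 N).
It fails at once if the meter was lifted, tipped or shoved more than 30 mm (height (world z) of meter above 0.01 m or angle between meter's own z axis and vertical above 0.12 rad or distance of meter from where it was at the start of the episode above 0.03 m).
It fails at once if a bystander was shifted or lifted more than 25 mm (distance of any of screwdriver, tweezers, spudger, flux_tin, solder_reel, handset, parts_box from where it was at the start of the episode above 0.025 m).
It also fails if it takes over 51 s, if anything falls off the work surface, if the arm or the gripper's body presses on something with over 40 N, if the wrist force passes 120 N, or if a joint passes its speed limit or range.

## Working session

There is one attempt and no reset: what is moved stays moved. The work goes in short steps, Python scripts to look and compute and a tool call to move; the robot and the scene stay as the last step left them, time stands still between calls to the robot, and variables do not carry over. Pictures are saved under pics/ and viewed, and the job is handed in when it is done.

Besides the shell and the picture viewer there is one more tool, called after ">>>" as name([rows], argument=value, ...), one row to a line, values as JSON. arm_command: Moves the arm, as the interface text tells. Its arguments: {"type":"object","properties":{"series":{"type":"array","items":{"type":"object","properties":{"dx":{"type":"number","minimum":-1,"maximum":1},"dy":{"type":"number","minimum":-1,"maximum":1},"dz":{"type":"number","minimum":-1,"maximum":1},"spin":{"type":"number","minimum":-1,"maximum":1},"claw":{"type":"number"}}}},"newtons":{"type":"number"}},"required":["series"]}

```bash
mkdir -p pics; ls
cat > h.py <<'E'
import numpy as np, cv2
from cell import robot
def ray(cam,px):
    m=robot.camera_model(cam);K=np.array(m['intrinsics']);k=m['k1'];E=np.array(m['extrinsics'])
    d=np.array([(px[0]-K[0,2])/K[0,0],(px[1]-K[1,2])/K[1,1]]);u=d.copy()
    for _ in range(30): u=d/(1+k*(u@u))
    R=E[:3,:3];t=E[:3,3]
    return -R.T@t, R.T@np.array([u[0],u[1],1])
def at(cam,px,z):
    c,d=ray(cam,px); return c+d*(z-c[2])/d[2]
def proj(cam,p):
    m=robot.camera_model(cam);K=np.array(m['intrinsics']);k=m['k1'];E=np.array(m['extrinsics'])
    q=E[:3,:3]@np.array(p)+E[:3,3];u=q[:2]/q[2];u=u*(1+k*(u@u))
    return np.array([K[0,0]*u[0]+K[0,2],K[1,1]*u[1]+K[1,2]])
def tri(a,pa,b,pb):
    c1,d1=ray(a,pa);c2,d2=ray(b,pb)
    A=np.stack([d1,-d2],1);s=np.linalg.lstsq(A,c2-c1,rcond=None)[0]
    p,q=c1+d1*s[0],c2+d2*s[1];return (p+q)/2,np.linalg.norm(p-q)
def save(cam,name,crop=None,scale=1):
    im=robot.camera(cam)
    if crop: x0,y0,x1,y1=crop; im=im[y0:y1,x0:x1]
    if scale!=1: im=cv2.resize(im,None,fx=scale,fy=scale,interpolation=cv2.INTER_CUBIC)
    cv2.imwrite('pics/'+name+'.png',im[:,:,::-1])
E
python3 - <<'E'
from h import *
save('scene','s0');save('top','t0')
print(robot.sense())
for t in ['meter','dial_top','key_left_top']:
    for c in ['scene','top']:
        for r in robot.place_of(c,t)[:3]: print(t,c,r, at(c,r['xy'],{'meter':0,'dial_top':.06,'key_left_top':.046}[t]))
E
```

```text
pics
{'time_s': 0.1, 'joint_pos': array([-1.31103722e+00,  8.74278452e-02,  1.75187984e-01,  1.65980780e+00,
       -4.83389964e-06,  1.57080021e+00]), 'qd': array([-0.0005538 , -0.00198599,  0.00057539,  0.00034274, -0.00021606,
       -0.00091824]), 'effort': array([ 3.63114141e-04, -5.21558654e+01,  4.65655804e+01,  1.59069349e-02,
        1.44454663e-05,  1.55049776e-05]), 'tcp_pos': array([ 0.14121397, -0.53135687,  0.24462841]), 'eef_rot': array([[-3.26073364e-04,  2.56843793e-01, -9.66452875e-01],
       [ 1.20810996e-03, -9.66452120e-01, -2.56844000e-01],
       [-9.99999217e-01, -1.25133133e-03,  4.83874965e-06]]), 'wrist_force': array([-0.54483973, -0.34000478, -0.01893183]), 'wrist_torque': array([-0.03830945, -0.02032711, -0.01009963]), 'width': 0.08549083069836419}
meter scene {'xy': [335.6, 317.5], 'p': 0.96} [0.55703286 0.07724832 0.        ]
meter scene {'xy': [472.3, 237.9], 'p': 0.67} [0.16383255 0.32788089 0.        ]
meter scene {'xy': [205.1, 292.7], 'p': 0.59} [ 0.58776892 -0.22037112  0.        ]
meter top {'xy': [375.5, 172.1], 'p': 0.76} [ 0.59606515 -0.21153
[... 337 characters left out ...]
6 0.06      ]
dial_top top {'xy': [388.7, 162.5], 'p': 0.76} [ 0.60169718 -0.24139562  0.06      ]
dial_top top {'xy': [274.8, 194.7], 'p': 0.6} [0.52765588 0.06405392 0.06      ]
dial_top top {'xy': [173.3, 349.7], 'p': 0.58} [0.1391039  0.33131126 0.06      ]
key_left_top scene {'xy': [346.3, 310.6], 'p': 0.54} [0.57311586 0.10349617 0.046     ]
key_left_top scene {'xy': [209.3, 270.4], 'p': 0.51} [ 0.56184053 -0.21745251  0.046     ]
key_left_top scene {'xy': [489.2, 232.9], 'p': 0.38} [0.19401541 0.36223275 0.046     ]
key_left_top top {'xy': [163.6, 329.7], 'p': 0.57} [0.19091941 0.35882372 0.046     ]
key_left_top top {'xy': [260.1, 179.8], 'p': 0.49} [0.57476897 0.10242937 0.046     ]
```

View pics/s0.png

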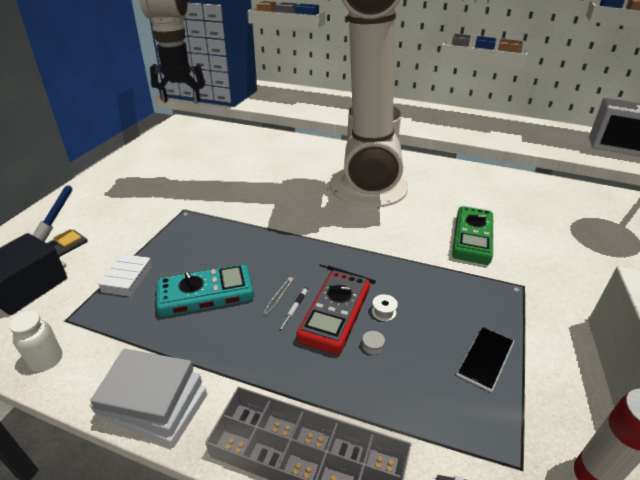

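View pics/t0.png

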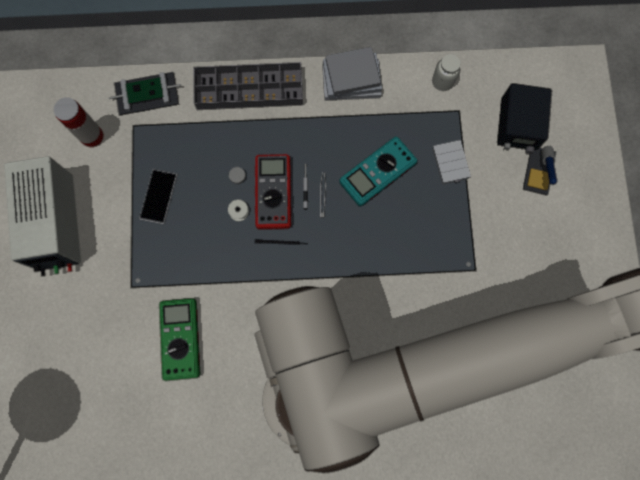

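Run:
```python
import cv2
a=cv2.imread('pics/s0.png')[250:370,270:420];b=cv2.imread('pics/t0.png')[140:250,220:330]
cv2.imwrite('pics/s0z.png',cv2.resize(a,None,fx=5,fy=5,interpolation=2))
cv2.imwrite('pics/t0z.png',cv2.resize(b,None,fx=5.4,fy=5.4,interpolation=2))
```

```text
(no output)
```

View pics/s0z.png

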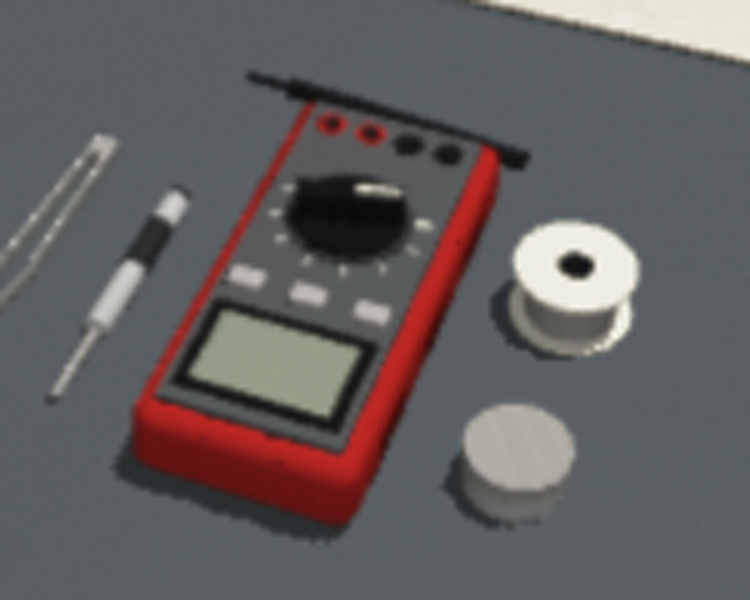

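View pics/t0z.png

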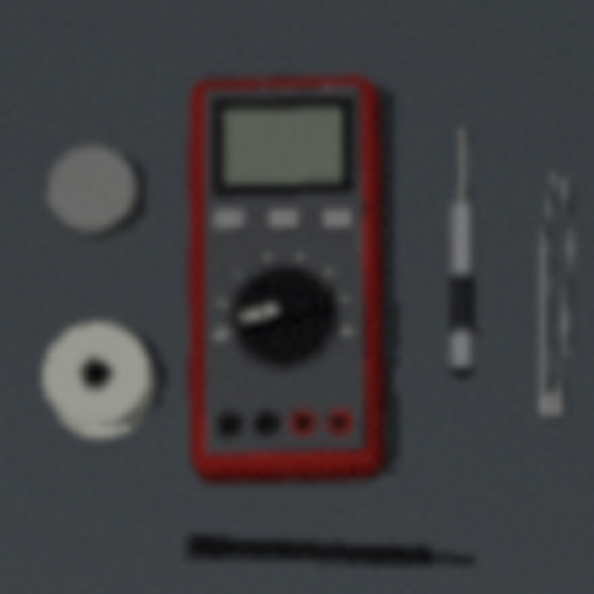

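Run:
```python
from h import *
T=lambda x,y:(220+(x+.5)/5.4-.5,140+(y+.5)/5.4-.5); S=lambda x,y:(270+(x+.5)/5-.5,250+(y+.5)/5-.5)
pts={'kl':((228,219),(372,312),.046),'km':((283,219),(308,294),.046),'kr':((337,219),(247,276),.046),
'disp':((284,146),(277,358),.042),'s1':((229,423),(447,154),.042),'s4':((340,423),(331,124),.042)}
R={}
for n,(t,s,z) in pts.items():
    a=at('top',T(*t),z);b=at('scene',S(*s),z);p,e=tri('top',T(*t),'scene',S(*s))
    print(n,a[:2].round(4),b[:2].round(4),p.round(4),round(e,4));R[n]=((a+b)/2)[:2]
mod={'kl':(24,27),'km':(24,0),'kr':(24,-27),'disp':(62,0)}
# rigid fit
P=np.array([mod[k] for k in mod])/1000;Q=np.array([R[k] for k in mod])
z=np.array([p[0]+1j*p[1] for p in P]);w=np.array([p[0]+1j*p[1] for p in Q])
c=np.vdot(z-z.mean(),w-w.mean());th=np.angle(c);t=w.mean()-np.exp(1j*th)*z.mean()
print('yaw deg',np.degrees(th),'origin',t,'resid mm',abs(w-np.exp(1j*th)*z-t)*1000)
for n,q in {'dial':-.026,'kl':.024+.027j,'s1mid':-.08}.items(): print(n,t+np.exp(1j*th)*q)
print(np.degrees(np.angle((R['s1']-R['s4'])@[1,1j]))-90, (R['s1']+R['s4'])/2)
d=t+np.exp(1j*th)*-.026
v=at('top',T(240,318),.06)[:2]-at('top',T(276,309),.06)[:2]; print('pointer',np.degrees(np.arctan2(v[1],v[0])))
for c in ['scene','top']: print(proj(c,[d.real,d.imag,.06]))
for n in ['screwdriver','tweezers','spudger','flux_tin','solder_reel']:
    for r in robot.place_of('top',n)[:1]: print(n,r, at('top',r['xy'],0)[:2])
```

```text
kl [0.5736 0.0979] [0.5784 0.1003] [0.5747 0.0988 0.0419] 0.0011
km [0.5723 0.0708] [0.5778 0.0731] [0.5736 0.0714 0.0414] 0.0007
kr [0.571  0.0442] [0.5768 0.0465] [0.5724 0.0447 0.0412] 0.0006
disp [0.6113 0.0692] [0.6115 0.0716] [0.6112 0.0703 0.0414] 0.0022
s1 [0.4711 0.101 ] [0.473 0.102] [0.4714 0.1014 0.0404] 0.0005
s4 [0.4684 0.0469] [0.4719 0.0484] [0.469  0.0473 0.0393] 0.0006
yaw deg -2.4404297551530725 origin (0.5506096165190811+0.07313809071473552j) resid mm [0.25746953 0.48743686 0.52235221 1.1768101 ]
dial (0.5246331976728973+0.07424518778709309j)
kl (0.5757375270291607+0.09909166683436565j)
s1mid (0.47068217391543843+0.0765445432450665j)
-1.9983848768516879 [0.47109955 0.07456517]
pointer 101.7925248012411
[340.02360577 286.53713676]
[270.95984519 195.99089556]
screwdriver {'xy': [306.4, 184.1], 'p': 0.67} [ 0.57094838 -0.02014802]
tweezers {'xy': [321.6, 193.5], 'p': 0.47} [ 0.54225368 -0.06034472]
spudger {'xy': [281.3, 238.9], 'p': 0.54} [0.42109329 0.0542639 ]
flux_tin {'xy': [238.4, 178.8], 'p': 0.55} [0.59512595 0.16531433]
solder_reel {'xy': [238.5, 210.7], 'p': 0.82} [0.50488434 0.16719213]
```

```bash
cat >> h.py <<'E'
YAW=-2.2;D=np.array([.5249,.0737])
def u(a): a=np.radians(a); return np.array([np.cos(a),np.sin(a)])
def go(C,z,phi,quiet=False):
    s=robot.sense();R=s['eef_rot'];p=s['tcp_pos']
    cur=np.degrees(np.arctan2(R[1,2],R[0,2]))
    d=R.T@(np.array([C[0],C[1],z])-p)/.08
    dphi=(phi-cur+180)%360-180
    sp=-dphi/45
    print('t',round(s['time_s'],2),'tcp',p.round(4),'phi',round(cur,1),'F',s['wrist_force'].round(2),'w',round(s['width'],4),'q6',round(s['joint_pos'][5],2),'-> d',d.round(3),'spin',round(sp,3),'dphi',round(dphi,1))
def K(beta): return D+23*.001*u(beta)+.005*u(beta+90)
def pose(k,th,back=0,delta=25):
    b=105+YAW-30*k; phi=b-90-delta
    return K(b-th)-(.011+back)*u(phi),phi
E
python3 - <<'E'
from h import *
C,phi=pose(0,0,.015);print(C,phi);go(C,.245,phi)
E
```

```text
[0.48951582 0.10051514] -12.200000000000003
t 0.65 tcp [ 0.1413 -0.5315  0.2453] phi -165.1 F [ 0.02 -0.13 -0.44] w 0.0848 q6 1.57 -> d [ 4.000e-03 -6.517e+00 -6.236e+00] spin -3.398 dphi 152.9
```

>>> arm_command([
  {"dx": 0,"dy": -0.2,"dz": -0.2,"spin": -0.15,"claw": 1},
  {"dx": 0,"dy": -0.4,"dz": -0.4,"spin": -0.3,"claw": 1},
  {"dx": 0,"dy": -0.6,"dz": -0.6,"spin": -0.45,"claw": 1},
  {"dx": 0,"dy": -0.8,"dz": -0.8,"spin": -0.6,"claw": 1},
  {"dx": 0,"dy": -1,"dz": -1,"spin": -0.75,"claw": 1},
], newtons=20)

```text
time_s: 1.07
tcp_pos: [0.1984, -0.4328, 0.2453]
eef_rot: [[0.0, 0.754, -0.657], [-0.0, -0.657, -0.754], [-1.0, 0.0, 0.0]]
wrist_force: [1.1, 0.3, -0.1]
width: 0.0255
```

>>> arm_command([
  {"dx": 0,"dy": -0.1,"dz": -0.3,"spin": -0.15,"claw": 1},
  {"dx": 0,"dy": -0.15,"dz": -0.6,"spin": -0.3,"claw": 1},
  {"dx": 0,"dy": -0.2,"dz": -0.9,"spin": -0.45,"claw": 1},
  {"dx": 0,"dy": -0.22,"dz": -1,"spin": -0.6,"claw": 1},
  {"dx": 0,"dy": -0.22,"dz": -1,"spin": -0.75,"claw": 1},
])

```text
time_s: 1.48
tcp_pos: [0.2385, -0.3593, 0.2458]
eef_rot: [[0.001, 0.993, -0.119], [-0.001, -0.119, -0.993], [-1.0, 0.001, 0.001]]
wrist_force: [-0.6, -0.1, -0.2]
width: 0.0002
```

Run:
```python
from h import *
C,phi=pose(0,0,.015);go(C,.245,phi)
```

```text
t 1.48 tcp [ 0.2385 -0.3593  0.2458] phi -96.8 F [-0.58 -0.06 -0.22] w 0.0002 q6 0.71 -> d [ 0.009  2.431 -6.081] spin -1.881 dphi 84.6
```

>>> arm_command([
  {"dx": 0,"dy": 0.1,"dz": -0.25,"spin": -0.15,"claw": 1},
  {"dx": 0,"dy": 0.2,"dz": -0.5,"spin": -0.3,"claw": 1},
  {"dx": 0,"dy": 0.3,"dz": -0.75,"spin": -0.45,"claw": 1},
  {"dx": 0,"dy": 0.4,"dz": -1,"spin": -0.6,"claw": 1},
  {"dx": 0,"dy": 0.5,"dz": -1,"spin": -0.75,"claw": 1},
])

```text
time_s: 1.9
tcp_pos: [0.2882, -0.2824, 0.2464]
eef_rot: [[0.002, 0.888, 0.459], [-0.001, 0.459, -0.888], [-1.0, 0.001, 0.001]]
wrist_force: [-0.6, 0.6, 0.2]
width: -0.0002
```

Run:
```python
from h import *
C,phi=pose(0,0,.015);go(C,.245,phi)
```

```text
t 1.9 tcp [ 0.2882 -0.2824  0.2464] phi -62.7 F [-0.61  0.59  0.16] w -0.0002 q6 0.32 -> d [ 0.019  4.433 -3.098] spin -1.122 dphi 50.5
```

>>> arm_command([
  {"dx": 0,"dy": 0.25,"dz": -0.17,"spin": -0.1,"claw": 1},
  {"dx": 0,"dy": 0.5,"dz": -0.35,"spin": -0.2,"claw": 1},
  {"dx": 0,"dy": 0.75,"dz": -0.52,"spin": -0.3,"claw": 1},
  {"dx": 0,"dy": 1,"dz": -0.7,"spin": -0.4,"claw": 1},
  {"dx": 0,"dy": 1,"dz": -0.7,"spin": -0.4,"claw": 1},
])

```text
time_s: 2.32
tcp_pos: [0.3347, -0.1934, 0.2467]
eef_rot: [[0.003, 0.698, 0.716], [-0.0, 0.716, -0.698], [-1.0, 0.002, 0.002]]
wrist_force: [-0.7, -0.5, 0.4]
width: -0.0002
```

Run:
```python
from h import *
C,phi=pose(0,0,.015);go(C,.245,phi)
```

```text
t 2.32 tcp [ 0.3347 -0.1934  0.2467] phi -44.3 F [-0.7  -0.46  0.43] w -0.0002 q6 0.25 -> d [ 0.026  3.982 -1.178] spin -0.712 dphi 32.1
```

>>> arm_command([
  {"dx": 0,"dy": 0.25,"dz": -0.05,"spin": 0,"claw": 1},
  {"dx": 0,"dy": 0.5,"dz": -0.1,"spin": 0,"claw": 1},
  {"dx": 0,"dy": 0.75,"dz": -0.2,"spin": 0,"claw": 1},
  {"dx": 0,"dy": 1,"dz": -0.3,"spin": 0,"claw": 1},
  {"dx": 0,"dy": 1,"dz": -0.3,"spin": 0,"claw": 1},
])

```text
time_s: 2.73
tcp_pos: [0.3741, -0.1175, 0.2468]
eef_rot: [[0.003, 0.697, 0.717], [0.0, 0.717, -0.697], [-1.0, 0.002, 0.002]]
wrist_force: [-0.1, -0.1, -0.1]
width: 0.0001
```

>>> arm_command([
  {"dx": 0,"dy": 0.25,"dz": -0.05,"spin": 0,"claw": 1},
  {"dx": 0.1,"dy": 0.5,"dz": -0.1,"spin": 0,"claw": 1},
  {"dx": 0.2,"dy": 0.75,"dz": -0.2,"spin": 0,"claw": 1},
  {"dx": 0.3,"dy": 1,"dz": -0.3,"spin": 0,"claw": 1},
  {"dx": 0.4,"dy": 1,"dz": -0.3,"spin": 0,"claw": 1},
])

```text
time_s: 3.15
tcp_pos: [0.4135, -0.0418, 0.2145]
eef_rot: [[0.003, 0.696, 0.718], [0.001, 0.718, -0.696], [-1.0, 0.003, 0.002]]
wrist_force: [-0.1, -0.6, -0.3]
width: -0.0001
```

>>> arm_command([
  {"dx": 0.1,"dy": 0.25,"dz": -0.05,"spin": 0,"claw": 1},
  {"dx": 0.2,"dy": 0.5,"dz": -0.1,"spin": 0,"claw": 1},
  {"dx": 0.3,"dy": 0.75,"dz": -0.2,"spin": 0,"claw": 1},
  {"dx": 0.4,"dy": 1,"dz": -0.3,"spin": 0,"claw": 1},
  {"dx": 0.4,"dy": 1,"dz": -0.3,"spin": 0,"claw": 1},
])

```text
time_s: 3.57
tcp_pos: [0.4525, 0.0336, 0.1809]
eef_rot: [[0.001, 0.695, 0.719], [0.001, 0.719, -0.695], [-1.0, 0.002, 0.0]]
wrist_force: [0.6, -0.4, 0.1]
width: -0.0001
```

Run:
```python
from h import *
C,phi=pose(0,0,.015);go(C,.13,phi)
```

```text
t 3.57 tcp [0.4525 0.0336 0.1809] phi -44.1 F [ 0.55 -0.38  0.1 ] w -0.0001 q6 0.84 -> d [ 0.637  0.922 -0.249] spin -0.708 dphi 31.9
```

>>> arm_command([
  {"dx": 0.1,"dy": 0.25,"dz": -0.05,"spin": -0.14,"claw": 1},
  {"dx": 0.2,"dy": 0.5,"dz": -0.1,"spin": -0.28,"claw": 1},
  {"dx": 0.4,"dy": 0.75,"dz": -0.2,"spin": -0.42,"claw": 1},
  {"dx": 0.6,"dy": 0.92,"dz": -0.25,"spin": -0.56,"claw": 1},
  {"dx": 0.64,"dy": 0.92,"dz": -0.25,"spin": -0.71,"claw": 1},
])

```text
time_s: 3.98
tcp_pos: [0.4893, 0.1008, 0.1271]
eef_rot: [[-0.001, 0.204, 0.979], [0.001, 0.979, -0.204], [-1.0, 0.0, -0.001]]
wrist_force: [-1.1, -1.0, 0.8]
width: 0.0002
```

Run:
```python
from h import *
C,phi=pose(0,0,.015);go(C,.064,phi)
save('scene','s1',(240,180,440,330),4);save('top','t1',(210,130,340,230),6)
```

```text
t 3.98 tcp [0.4893 0.1008 0.1271] phi -11.8 F [-1.13 -1.04  0.84] w 0.0002 q6 0.41 -> d [ 0.789 -0.003  0.004] spin 0.01 dphi -0.4
```

View pics/s1.png

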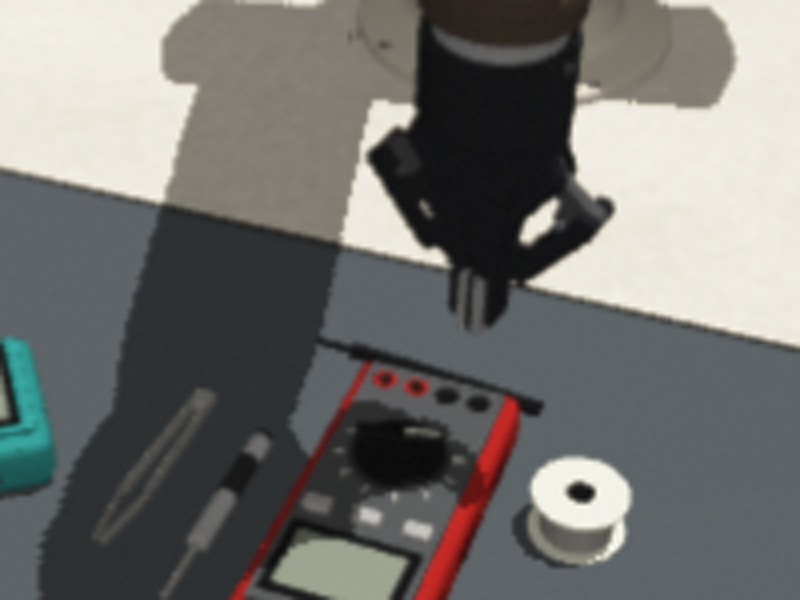

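View pics/t1.png

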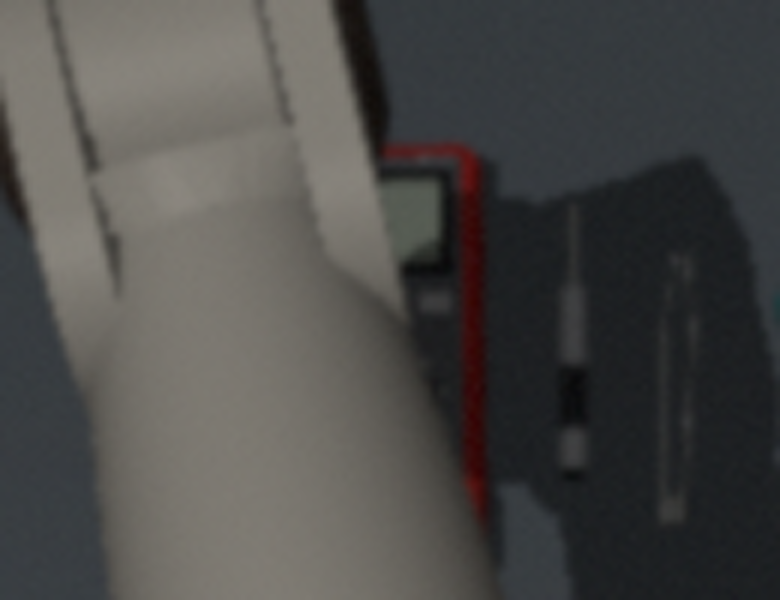

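Run:
```python
from h import *
p=robot.sense()['tcp_pos']
for dz in (.014,.001):
  for sy in(-15,15):
    for sz in (-11,11):
      R=robot.sense()['eef_rot']
      q=proj('scene',p+R@[dz,sy/1000,sz/1000]);print(dz,sy,sz,((q-[240,180])*4+1.5).round(0))
print((proj('scene',[*D,.06])-[240,180])*4)
```

```text
0.014 -15 -11 [458. 295.]
0.014 -15 11 [438. 318.]
0.014 15 -11 [510. 315.]
0.014 15 11 [490. 338.]
0.001 -15 -11 [460. 276.]
0.001 -15 11 [439. 298.]
0.001 15 -11 [512. 295.]
0.001 15 11 [492. 319.]
[398.94259714 426.22825146]
```

>>> arm_command([
  {"dx": 0.2,"dy": 0,"dz": 0,"spin": 0,"claw": 1},
  {"dx": 0.4,"dy": 0,"dz": 0,"spin": 0,"claw": 1},
  {"dx": 0.6,"dy": 0,"dz": 0,"spin": 0,"claw": 1},
  {"dx": 0.77,"dy": 0,"dz": 0,"spin": 0,"claw": 1},
  {"dx": 0.77,"dy": 0,"dz": 0,"spin": 0,"claw": 1},
])

```text
time_s: 4.5
tcp_pos: [0.4878, 0.0981, 0.0654]
eef_rot: [[-0.003, 0.213, 0.977], [-0.0, 0.977, -0.213], [-1.0, -0.001, -0.003]]
wrist_force: [0.5, 0.3, -0.3]
width: -0.0004
```

Run:
```python
from h import *
C,phi=pose(0,24,0);go(C,.065,phi)
save('scene','s2',(270,210,420,320),5)
```

```text
t 4.5 tcp [0.4878 0.0981 0.0654] phi -12.3 F [ 0.54  0.34 -0.28] w -0.0004 q6 0.41 -> d [0.004 0.086 0.313] spin -0.002 dphi 0.1
```

View pics/s2.png

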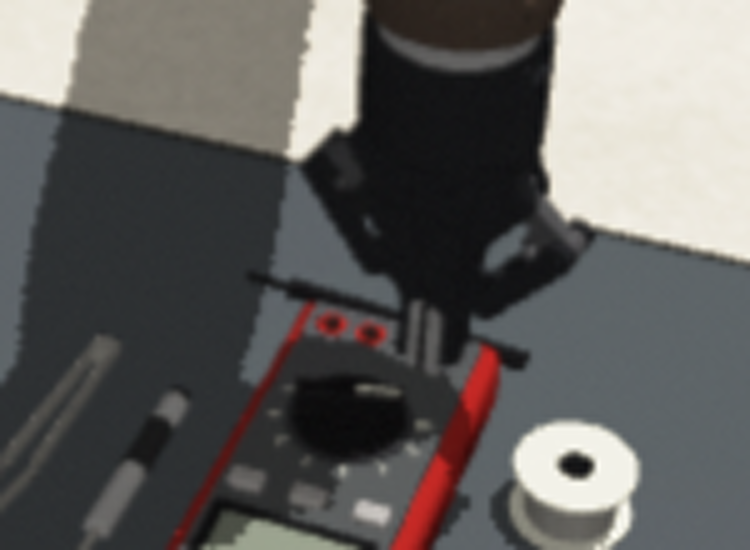

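>>> arm_command([
  {"dx": 0,"dy": 0.04,"dz": 0.07,"spin": 0,"claw": 1},
  {"dx": 0,"dy": 0.07,"dz": 0.13,"spin": 0,"claw": 1},
  {"dx": 0,"dy": 0.085,"dz": 0.18,"spin": 0,"claw": 1},
  {"dx": 0,"dy": 0.085,"dz": 0.22,"spin": 0,"claw": 1},
  {"dx": 0,"dy": 0.085,"dz": 0.25,"spin": 0,"claw": 1},
])

```text
time_s: 4.97
tcp_pos: [0.5096, 0.1013, 0.0673]
eef_rot: [[-0.003, 0.212, 0.977], [0.001, 0.977, -0.212], [-1.0, 0.0, -0.003]]
wrist_force: [-2.4, 3.2, 0.8]
width: -0.0001
```

Run:
```python
from h import *
C,phi=pose(0,24,0);go(C,.065,phi)
save('scene','s3',(310,250,390,310),10)
```

```text
t 4.97 tcp [0.5096 0.1013 0.0673] phi -12.2 F [-2.36  3.22  0.81] w -0.0001 q6 0.41 -> d [ 0.028 -0.01   0.055] spin -0.001 dphi 0.0
```

View pics/s3.png

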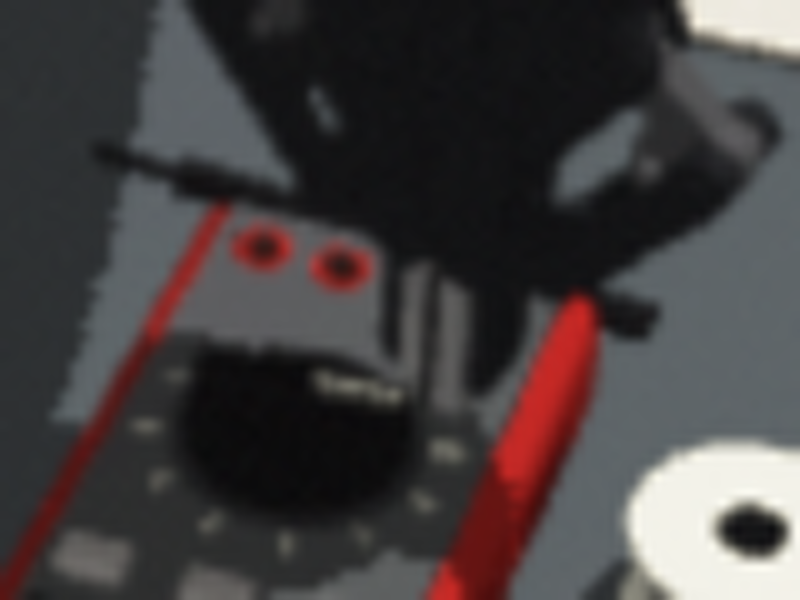

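>>> arm_command([
  {"dx": 0.01,"dy": -0.01,"dz": 0.015,"spin": 0,"claw": 1},
  {"dx": 0.02,"dy": -0.01,"dz": 0.03,"spin": 0,"claw": 1},
  {"dx": 0.02,"dy": -0.01,"dz": 0.045,"spin": 0,"claw": 1},
  {"dx": 0.02,"dy": -0.01,"dz": 0.06,"spin": 0,"claw": 1},
  {"dx": 0.02,"dy": -0.01,"dz": 0.06,"spin": 0,"claw": 1},
])

```text
time_s: 5.43
tcp_pos: [0.5147, 0.0991, 0.0655]
eef_rot: [[-0.002, 0.212, 0.977], [0.0, 0.977, -0.212], [-1.0, -0.0, -0.002]]
wrist_force: [0.6, -0.1, -0.3]
width: 0.0002
```

Run:
```python
from h import *
C,phi=pose(0,24,0);go(C,.065,phi)
save('scene','s4',(310,250,390,310),10)
```

```text
t 5.43 tcp [0.5147 0.0991 0.0655] phi -12.2 F [ 0.57 -0.1  -0.28] w 0.0002 q6 0.4 -> d [ 0.007  0.003 -0.014] spin -0.001 dphi 0.0
```

View pics/s4.png

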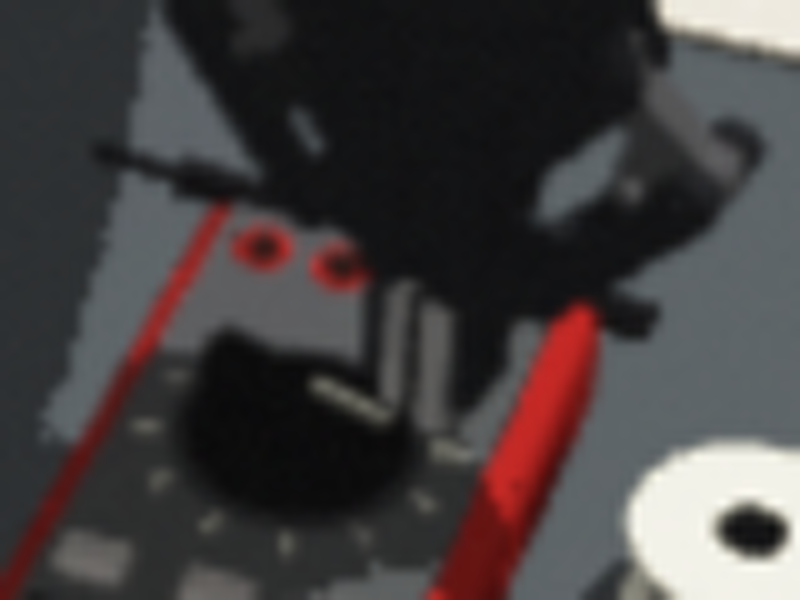

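```bash
cat >> h.py <<'E'
def ang(a,b,x0=310,y0=250,s=10):
    f=lambda q: at('scene',(x0+(q[0]+.5)/s-.5,y0+(q[1]+.5)/s-.5),.06)[:2]
    A,B=f(a),f(b);v=B-A;bt=np.degrees(np.arctan2(v[1],v[0]))
    print('bar world',bt.round(1),'clicks',((105+YAW-bt)/30).round(2),'end r',np.linalg.norm(B-D)*1000)
E
python3 - <<'E'
from h import *
ang((318,380),(400,392));ang((315,380),(390,415))
E
```

```text
bar world 98.2 clicks 0.15 end r 21.146279172765933
bar world 75.3 clicks 0.92 end r 22.177587041716905
```

Run:
```python
from h import *
C,phi=pose(1,0,.004);go(C,.065,phi)
```

```text
t 5.48 tcp [0.5146 0.0991 0.0655] phi -12.2 F [ 0.21  0.27 -0.43] w -0.0001 q6 0.4 -> d [ 0.007  0.102 -0.007] spin 0.666 dphi -30.0
```

>>> arm_command([
  {"dx": 0,"dy": 0.04,"dz": -0.04,"spin": 0.15,"claw": 1},
  {"dx": 0,"dy": 0.08,"dz": -0.04,"spin": 0.3,"claw": 1},
  {"dx": 0,"dy": 0.1,"dz": -0.03,"spin": 0.45,"claw": 1},
  {"dx": 0,"dy": 0.1,"dz": -0.01,"spin": 0.6,"claw": 1},
  {"dx": 0,"dy": 0.1,"dz": -0.01,"spin": 0.67,"claw": 1},
])

```text
time_s: 5.9
tcp_pos: [0.5157, 0.1072, 0.0656]
eef_rot: [[-0.002, 0.679, 0.734], [0.0, 0.734, -0.679], [-1.0, -0.001, -0.001]]
wrist_force: [0.1, 0.4, 0.4]
width: -0.0001
```

Run:
```python
from h import *
C,phi=pose(1,24,0);go(C,.065,phi)
save('scene','s5',(310,250,390,310),10)
```

```text
t 5.9 tcp [0.5157 0.1072 0.0656] phi -42.8 F [0.12 0.38 0.44] w -0.0001 q6 0.95 -> d [0.007 0.055 0.161] spin -0.013 dphi 0.6
```

View pics/s5.png

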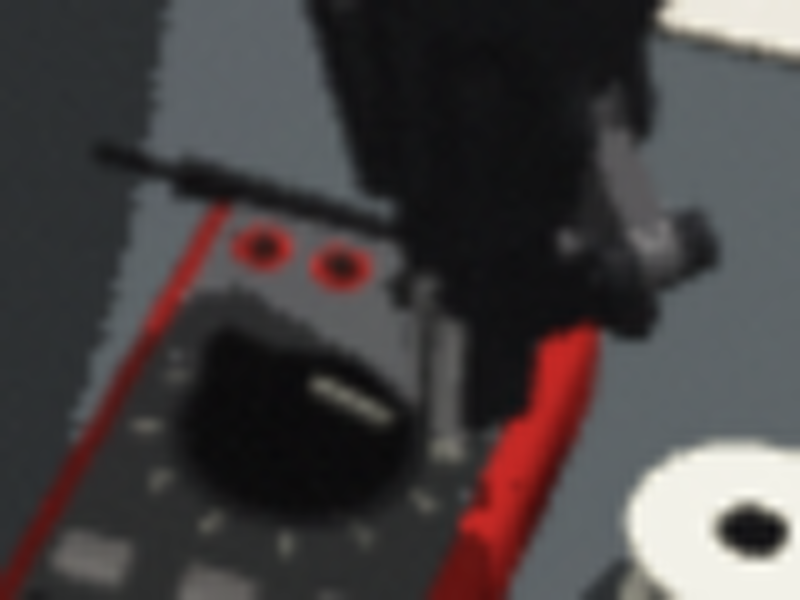

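>>> arm_command([
  {"dx": 0,"dy": 0.03,"dz": 0.04,"spin": 0,"claw": 1},
  {"dx": 0,"dy": 0.05,"dz": 0.075,"spin": 0,"claw": 1},
  {"dx": 0,"dy": 0.05,"dz": 0.105,"spin": 0,"claw": 1},
  {"dx": 0,"dy": 0.05,"dz": 0.135,"spin": 0,"claw": 1},
  {"dx": 0,"dy": 0.05,"dz": 0.16,"spin": 0,"claw": 1},
])

```text
time_s: 6.37
tcp_pos: [0.528, 0.1012, 0.0655]
eef_rot: [[-0.001, 0.679, 0.734], [-0.0, 0.734, -0.679], [-1.0, -0.001, -0.001]]
wrist_force: [0.6, 0.3, 0.5]
width: 0.0
```

Run:
```python
from h import *
C,phi=pose(1,24,0);go(C,.065,phi)
save('scene','s6',(310,250,390,310),10)
```

```text
t 6.37 tcp [0.528  0.1012 0.0655] phi -42.8 F [0.55 0.34 0.46] w 0.0 q6 0.94 -> d [ 0.006  0.006 -0.003] spin -0.013 dphi 0.6
```

View pics/s6.png

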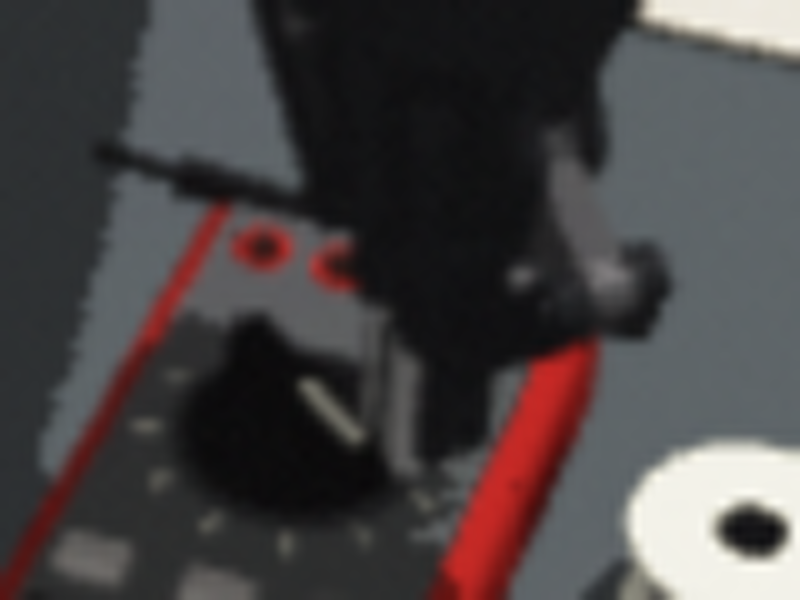

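Run:
```python
from h import *
ang((303,382),(360,438))
C,phi=pose(2,0,.004);go(C,.065,phi)
```

```text
bar world 53.5 clicks 1.64 end r 23.114417037533105
t 6.42 tcp [0.5282 0.1008 0.0655] phi -42.8 F [ 0.23 -0.33  0.71] w 0.0002 q6 0.94 -> d [ 0.006  0.107 -0.004] spin 0.653 dphi -29.4
```

>>> arm_command([
  {"dx": 0,"dy": 0.03,"dz": -0.05,"spin": 0,"claw": 1},
  {"dx": 0,"dy": 0.08,"dz": -0.05,"spin": 0.15,"claw": 1},
  {"dx": 0,"dy": 0.1,"dz": -0.05,"spin": 0.3,"claw": 1},
  {"dx": 0,"dy": 0.1,"dz": -0.03,"spin": 0.45,"claw": 1},
  {"dx": 0,"dy": 0.1,"dz": -0.01,"spin": 0.6,"claw": 1},
])

```text
time_s: 6.83
tcp_pos: [0.5331, 0.1074, 0.0655]
eef_rot: [[-0.001, 0.94, 0.34], [-0.001, 0.34, -0.94], [-1.0, -0.001, 0.0]]
wrist_force: [-0.4, 0.1, -0.4]
width: 0.0002
```

Run:
```python
from h import *
C,phi=pose(2,24,0);go(C,.065,phi)
save('scene','s7',(310,250,390,310),10)
```

```text
t 6.83 tcp [0.5331 0.1074 0.0655] phi -70.1 F [-0.43  0.09 -0.39] w 0.0002 q6 1.42 -> d [0.006 0.055 0.166] spin 0.046 dphi -2.1
```

View pics/s7.png

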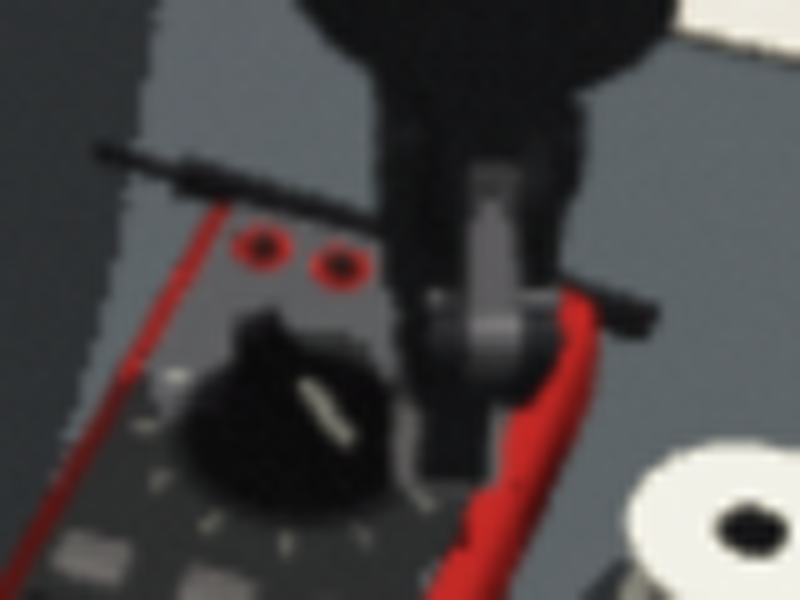

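Run:
```python
from h import *
ang((302,380),(350,442))
for k in (1.5,1.8,2):
  b=102.8-30*k
  print(k,[((proj('scene',[*(D+r*u(b)),.06])-[310,250])*10).round() for r in (.003,.021)])
```

```text
bar world 46.2 clicks 1.89 end r 23.26717935068642
1.5 [array([307., 373.]), array([363., 421.])]
1.8 [array([305., 374.]), array([350., 427.])]
2 [array([303., 375.]), array([341., 430.])]
```

>>> arm_command([
  {"dx": 0,"dy": 0.03,"dz": 0.04,"spin": 0.03,"claw": 1},
  {"dx": 0,"dy": 0.05,"dz": 0.075,"spin": 0.04,"claw": 1},
  {"dx": 0,"dy": 0.05,"dz": 0.11,"spin": 0.04,"claw": 1},
  {"dx": 0,"dy": 0.05,"dz": 0.14,"spin": 0.04,"claw": 1},
  {"dx": 0,"dy": 0.05,"dz": 0.165,"spin": 0.04,"claw": 1},
])

```text
time_s: 7.3
tcp_pos: [0.5414, 0.0956, 0.0655]
eef_rot: [[-0.001, 0.953, 0.304], [-0.002, 0.304, -0.953], [-1.0, -0.001, 0.001]]
wrist_force: [0.5, 1.0, -0.3]
width: 0.0003
```

Run:
```python
from h import *
C,phi=pose(2,24,0);go(C,.065,phi)
save('scene','s8',(310,250,390,310),10)
```

```text
t 7.3 tcp [0.5414 0.0956 0.0655] phi -72.3 F [ 0.47  1.05 -0.31] w 0.0003 q6 1.44 -> d [ 0.006  0.006 -0.007] spin -0.003 dphi 0.1
```

View pics/s8.png

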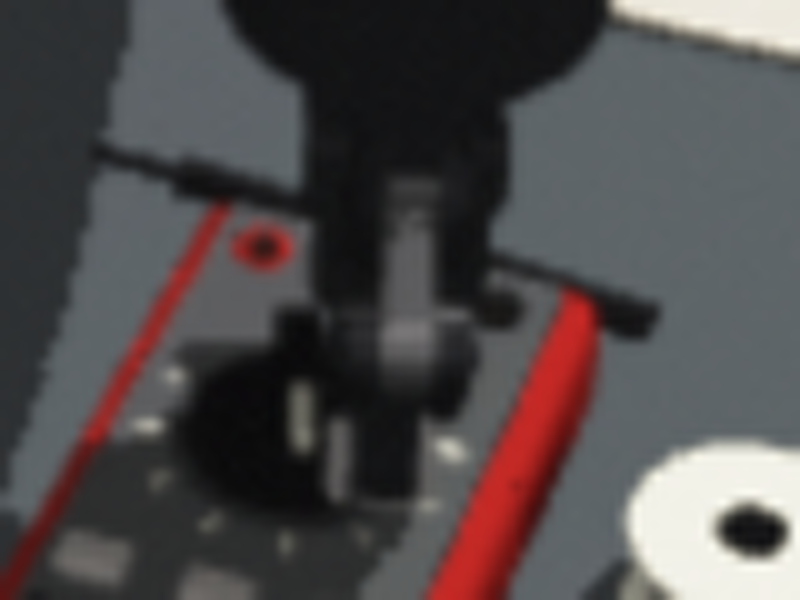

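Run:
```python
from h import *
ang((300,382),(303,450))
C,phi=pose(3,0,.004);go(C,.065,phi)
```

```text
bar world 19.4 clicks 2.78 end r 23.863969445360325
t 7.35 tcp [0.5414 0.0953 0.0654] phi -72.4 F [ 0.32 -0.52 -0.14] w 0.0002 q6 1.44 -> d [ 0.005  0.107 -0.006] spin 0.663 dphi -29.8
```

>>> arm_command([
  {"dx": 0,"dy": 0.03,"dz": -0.05,"spin": 0,"claw": 1},
  {"dx": 0,"dy": 0.08,"dz": -0.05,"spin": 0.15,"claw": 1},
  {"dx": 0,"dy": 0.1,"dz": -0.05,"spin": 0.3,"claw": 1},
  {"dx": 0,"dy": 0.1,"dz": -0.03,"spin": 0.45,"claw": 1},
  {"dx": 0,"dy": 0.1,"dz": -0.01,"spin": 0.6,"claw": 1},
])

```text
time_s: 7.77
tcp_pos: [0.5488, 0.0986, 0.0653]
eef_rot: [[-0.001, 0.986, -0.168], [-0.002, -0.168, -0.986], [-1.0, -0.001, 0.002]]
wrist_force: [-0.8, -0.5, -0.2]
width: -0.0001
```

Run:
```python
from h import *
C,phi=pose(3,24,0);go(C,.065,phi)
save('scene','s9',(310,250,390,310),10)
```

```text
t 7.77 tcp [0.5488 0.0986 0.0653] phi -99.7 F [-0.82 -0.51 -0.22] w -0.0001 q6 1.92 -> d [0.004 0.053 0.165] spin 0.057 dphi -2.5
```

View pics/s9.png

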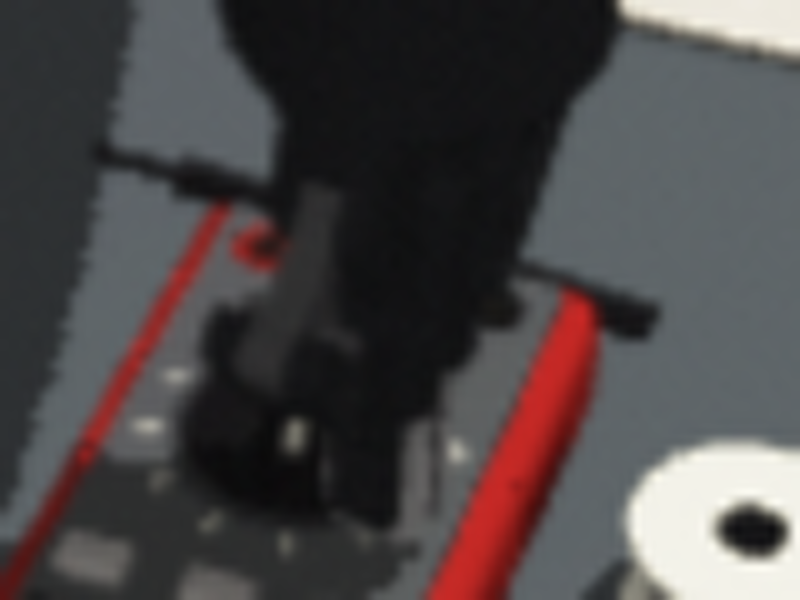

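>>> arm_command([
  {"dx": 0,"dy": 0.03,"dz": 0.04,"spin": 0.03,"claw": 1},
  {"dx": 0,"dy": 0.05,"dz": 0.075,"spin": 0.05,"claw": 1},
  {"dx": 0,"dy": 0.05,"dz": 0.105,"spin": 0.05,"claw": 1},
  {"dx": 0,"dy": 0.05,"dz": 0.13,"spin": 0.05,"claw": 1},
  {"dx": 0,"dy": 0.05,"dz": 0.155,"spin": 0.05,"claw": 1},
])

```text
time_s: 8.23
tcp_pos: [0.5507, 0.0853, 0.0654]
eef_rot: [[-0.001, 0.977, -0.213], [-0.002, -0.213, -0.977], [-1.0, -0.0, 0.002]]
wrist_force: [1.0, 0.4, -0.5]
width: -0.0001
```

Run:
```python
from h import *
C,phi=pose(3,24,0);go(C,.065,phi)
save('scene','s10',(310,250,390,310),10)
for k in (3,3.5,4):
  b=102.8-30*k
  print(k,[((proj('scene',[*(D+r*u(b)),.06])-[310,250])*10).round() for r in (.003,.021)])
```

```text
t 8.23 tcp [0.5507 0.0853 0.0654] phi -102.3 F [ 0.96  0.42 -0.49] w -0.0001 q6 1.94 -> d [0.005 0.002 0.005] spin -0.002 dphi 0.1
3 [array([296., 375.]), array([289., 435.])]
3.5 [array([292., 375.]), array([263., 430.])]
4 [array([289., 373.]), array([239., 421.])]
```

View pics/s10.png

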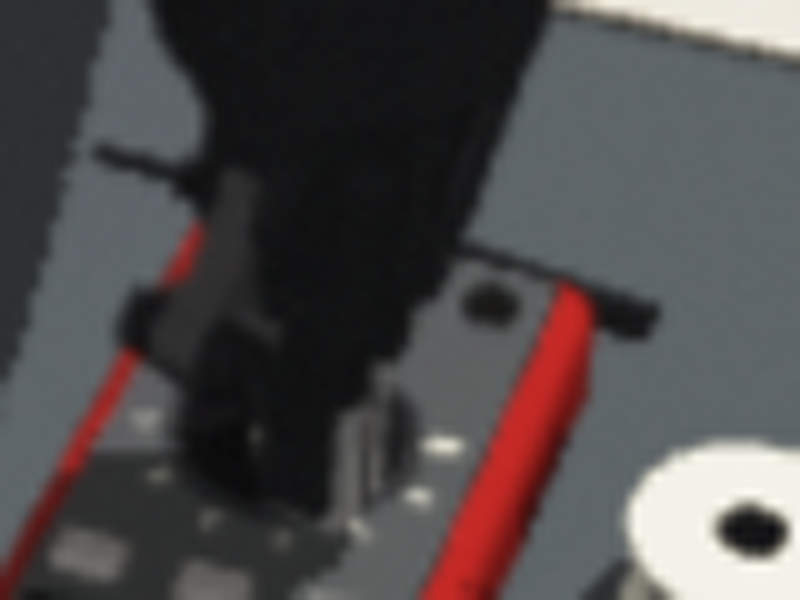

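>>> arm_command([
  {"dx": 0,"dy": 0,"dz": -0.06,"spin": 0,"claw": 1},
  {"dx": -0.2,"dy": 0,"dz": -0.15,"spin": 0,"claw": 1},
  {"dx": -0.5,"dy": 0,"dz": -0.25,"spin": 0,"claw": 1},
  {"dx": -0.8,"dy": 0,"dz": -0.4,"spin": 0,"claw": 1},
  {"dx": -0.8,"dy": 0,"dz": -0.5,"spin": 0,"claw": 1},
])

```text
time_s: 8.7
tcp_pos: [0.5608, 0.1253, 0.1342]
eef_rot: [[0.005, 0.977, -0.213], [-0.002, -0.213, -0.977], [-1.0, 0.005, 0.001]]
wrist_force: [0.4, 0.6, 1.1]
width: 0.0002
```

Run:
```python
from h import *
save('scene','s11',(290,240,410,330),6)
```

```text
(no output)
```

View pics/s11.png

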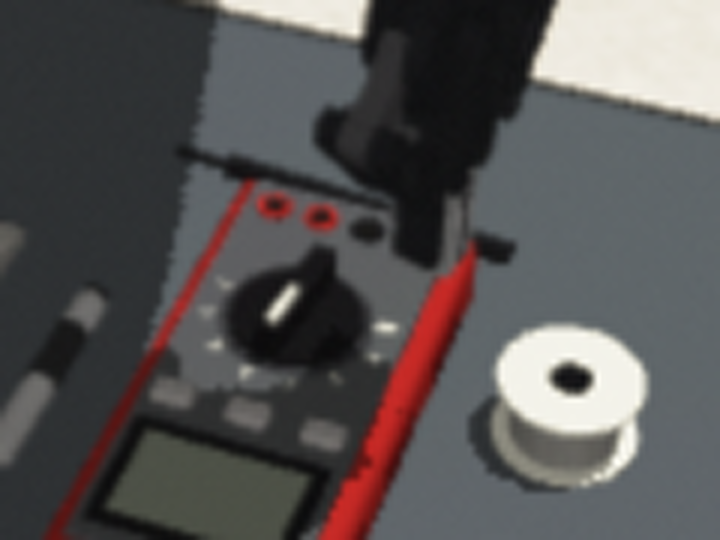

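Run:
```python
from h import *
ang((297,287),(268,322),290,240,6)
f=lambda x,y:(290+(x+.5)/6-.5,240+(y+.5)/6-.5)
for q in [(323,435),(247,413),(171,391)]: print(at('scene',f(*q),.046)[:2].round(4))
# earlier same way
print(at('scene',(270+372.5/5-.5,250+312.5/5-.5),.046)[:2])
kl=np.array([.5757,.0991])+.0*u(YAW)
C=np.array([.5750,.0990])+.003*u(90+YAW)
go(C,.09,-92)
```

```text
bar world -11.2 clicks 3.8 end r 23.446515246883635
[0.579  0.0993]
[0.5782 0.0722]
[0.5773 0.0447]
[0.57840904 0.10030289]
t 8.75 tcp [0.5605 0.1262 0.1319] phi -102.3 F [-0.49  1.48 -0.04] w -0.0001 q6 2.01 -> d [0.524 0.241 0.256] spin -0.228 dphi 10.3
```

Run:
```python
from h import *
im=robot.camera('scene');g=im.astype(float).min(2)
x0,y0,x1,y1=331,283,342,297
w=np.clip(g[y0:y1,x0:x1]-70,0,None);ys,xs=np.mgrid[y0:y1,x0:x1]
print(g[y0:y1,x0:x1].astype(int))
pts=np.array([at('scene',(x,y),.06)[:2] for x,y in zip(xs.ravel(),ys.ravel())]);ww=w.ravel()
m=(pts*ww[:,None]).sum(0)/ww.sum();d=pts-m;C=(d*ww[:,None]).T@d/ww.sum();ev,V=np.linalg.eigh(C);v=V[:,1]*np.sign(V[0,1])
print(m,np.sqrt(ev),np.degrees(np.arctan2(v[1],v[0])), np.degrees(np.arctan2(*(m-D)[::-1])),np.linalg.norm(m-D))
im0=cv2.imread('pics/s0.png');g=im0.astype(float).min(2)
x0,y0,x1,y1=339,284,353,292
w=np.clip(g[y0:y1,x0:x1]-90,0,None);ys,xs=np.mgrid[y0:y1,x0:x1]
pts=np.array([at('scene',(x,y),.06)[:2] for x,y in zip(xs.ravel(),ys.ravel())]);ww=w.ravel()
m=(pts*ww[:,None]).sum(0)/ww.sum();d=pts-m;C=(d*ww[:,None]).T@d/ww.sum();ev,V=np.linalg.eigh(C);v=V[:,1]*np.sign(V[1,1])
print('start',m,np.sqrt(ev),np.degrees(np.arctan2(v[1],v[0])), np.degrees(np.arctan2(*(m-D)[::-1])),np.linalg.norm(m-D))
```

```text
[[ 94  95  94  94  93  92  91  90  76  50  29]
 [ 92  93  91  86  74  67  62  55  45  30  22]
 [ 83  77  61  49  39  35  32  28  25  24  23]
 [ 57  43  33  26  24  24  24  36  34  26  22]
 [ 33  24  23  23  20  23  51 110  82  40  24]
 [ 23  22  22  22  22  44 125 190 123  49  20]
 [ 22  21  21  22  38 102 191 172  89  33  14]
 [ 22  23  22  31  94 193 194 118  47  19  14]
 [ 20  23  24  60 162 211 146  61  23  15  15]
 [ 21  23  36 111 195 160  79  29  14  14  18]
 [ 22  21  28  72 127  82  36  16  13  16  22]
 [ 23  20  18  28  47  32  19  12  16  20  23]
 [ 21  16  12  14  17  13  14  14  20  23  23]
 [ 21  14  11  13  13  13  14  18  23  22  23]]
[0.53457052 0.06888621] [0.00365255 0.00866579] 25.00867189201114 -26.463199843216806 0.010802380412149417
start [0.52353045 0.08452646] [0.00131628 0.00500831] 102.66276994769345 97.20963775885672 0.010912738223192928
```

Run:
```python
from h import *
g=robot.camera('scene').astype(float).min(2)
x0,y0,x1,y1=331,286,342,296
w=np.clip(g[y0:y1,x0:x1]-60,0,None);ys,xs=np.mgrid[y0:y1,x0:x1]
pts=np.array([at('scene',(x,y),.06)[:2] for x,y in zip(xs.ravel(),ys.ravel())]);ww=w.ravel()
m=(pts*ww[:,None]).sum(0)/ww.sum();d=pts-m;C=(d*ww[:,None]).T@d/ww.sum();ev,V=np.linalg.eigh(C);v=V[:,1]*np.sign(V[0,1])
print(m,np.sqrt(ev),np.degrees(np.arctan2(v[1],v[0])))
```

```text
[0.53735844 0.07085359] [0.00146042 0.00533262] -7.490198730790053
```

```bash
cat > fit.py <<'E'
from h import *
from scipy.optimize import least_squares
def fit(g,box,b0,m0):
    x0,y0,x1,y1=box;patch=g[y0:y1,x0:x1];S=16
    def ren(p):
        b,cx,cy,L,W,bl,A,B=p
        c=np.array([cx,cy]);e=u(b);n=u(b+90)
        Q=[c+s*L*e+t*W*n for s,t in((-1,-1),(1,-1),(1,1),(-1,1))]
        Z=np.array([(proj('scene',[*q,.06])-[x0-.5,y0-.5])*S for q in Q])
        im=np.zeros(((y1-y0)*S,(x1-x0)*S),np.float32)
        cv2.fillConvexPoly(im,np.round(Z*16).astype(np.int32),1.,shift=4)
        im=cv2.GaussianBlur(im,(0,0),max(bl,.05)*S)
        return A*cv2.resize(im,(x1-x0,y1-y0),interpolation=cv2.INTER_AREA)+B
    best=None
    for db in (-12,0,12):
        r=least_squares(lambda p:(ren(p*sc)-patch).ravel(),np.array([b0+db,*m0,.009,.0012,.5,200,20])/ (sc:=np.array([10,.01,.01,.01,.001,1,100,10])),diff_step=3e-3)
        if best is None or r.cost<best.cost: best=r
    print((best.x*sc).round(4),'rms',np.sqrt(2*best.cost/patch.size))
if __name__=='__main__':
    g0=cv2.imread('pics/s0.png').astype(float).min(2)
    fit(g0,(338,284,354,291),102,(.5235,.0845))
    g=robot.camera('scene').astype(float).min(2)
    fit(g,(333,286,341,296),-13,(.5373,.0708))
E
python3 fit.py
python3 - <<'E'
from h import *
go((0.575,.102),.09,-92)
E
```

```text
[1.050436e+02 5.233000e-01 8.530000e-02 9.200000e-03 1.000000e-03
 3.680000e-01 2.265722e+02 5.963290e+01] rms 25.863129952631198
[-9.727600e+00  5.371000e-01  7.080000e-02  9.700000e-03  1.200000e-03
  8.166000e-01  4.072445e+02  1.805550e+01] rms 5.224300527394192
t 8.9 tcp [0.5585 0.1241 0.1282] phi -102.3 F [-0.6  -0.22 -0.49] w -0.0 q6 2.01 -> d [0.478 0.261 0.224] spin -0.229 dphi 10.3
```

>>> arm_command([
  {"dx": -0.1,"dy": 0,"dz": -0.3,"spin": 0,"claw": 1},
  {"dx": -0.3,"dy": 0,"dz": -0.6,"spin": 0,"claw": 1},
  {"dx": -0.4,"dy": 0,"dz": -0.9,"spin": 0,"claw": 1},
  {"dx": -0.4,"dy": 0,"dz": -1,"spin": 0,"claw": 1},
  {"dx": -0.4,"dy": 0,"dz": -1,"spin": 0,"claw": 1},
])

```text
time_s: 9.32
tcp_pos: [0.5755, 0.2033, 0.1587]
eef_rot: [[-0.004, 0.977, -0.211], [-0.004, -0.211, -0.977], [-1.0, -0.003, 0.005]]
wrist_force: [0.1, 0.3, -0.4]
width: 0.0001
```

>>> arm_command([
  {"dx": 0,"dy": 0,"dz": -0.3,"spin": 0,"claw": 1},
  {"dx": 0,"dy": 0,"dz": -0.6,"spin": 0,"claw": 1},
  {"dx": 0,"dy": 0,"dz": -0.9,"spin": 0,"claw": 1},
  {"dx": 0,"dy": 0,"dz": -1,"spin": 0,"claw": 1},
  {"dx": 0,"dy": 0,"dz": -1,"spin": 0,"claw": 1},
])

```text
time_s: 9.73
tcp_pos: [0.592, 0.2816, 0.1565]
eef_rot: [[-0.006, 0.978, -0.21], [-0.005, -0.21, -0.978], [-1.0, -0.005, 0.006]]
wrist_force: [0.2, -1.2, -0.9]
width: -0.0001
```

Run:
```python
from h import *
save('top','t2',(220,140,330,250),5.4);save('scene','s12',(290,250,390,325),8)
```

```text
(no output)
```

View pics/t2.png

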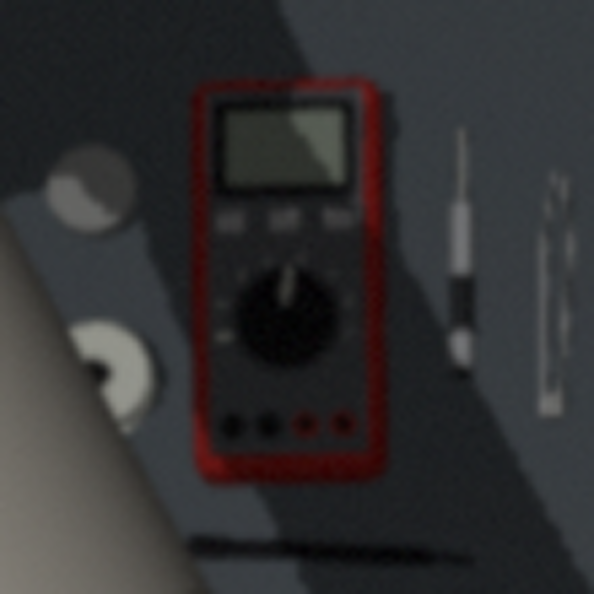

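View pics/s12.png

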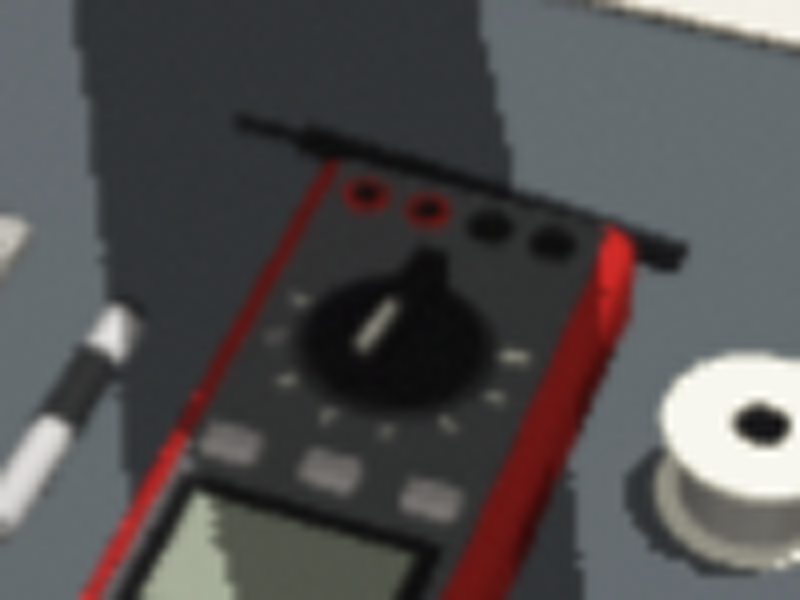

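Run:
```python
from h import *
C,phi=pose(4,-1,.016,delta=15);go(C,.12,phi)
```

```text
t 9.83 tcp [0.592  0.2801 0.1574] phi -102.2 F [-0.31 -0.17  0.28] w -0.0001 q6 2.23 -> d [0.482 0.134 2.337] spin 0.444 dphi -20.0
```

>>> arm_command([
  {"dx": 0,"dy": 0.03,"dz": 0.3,"spin": 0.1,"claw": 1},
  {"dx": 0,"dy": 0.06,"dz": 0.6,"spin": 0.2,"claw": 1},
  {"dx": 0,"dy": 0.06,"dz": 0.9,"spin": 0.3,"claw": 1},
  {"dx": 0,"dy": 0.06,"dz": 1,"spin": 0.44,"claw": 1},
  {"dx": 0,"dy": 0.06,"dz": 1,"spin": 0.44,"claw": 1},
])

```text
time_s: 10.25
tcp_pos: [0.5793, 0.1975, 0.1584]
eef_rot: [[-0.006, 0.844, -0.537], [-0.006, -0.537, -0.843], [-1.0, -0.002, 0.008]]
wrist_force: [0.4, -0.1, -0.6]
width: -0.0
```

Run:
```python
from h import *
C,phi=pose(4,-1,.016,delta=15);go(C,.12,phi)
```

```text
t 10.25 tcp [0.5793 0.1975 0.1584] phi -122.5 F [ 0.44 -0.09 -0.58] w -0.0 q6 2.47 -> d [0.488 0.515 1.188] spin -0.006 dphi 0.3
```

>>> arm_command([
  {"dx": 0,"dy": 0.15,"dz": 0.3,"spin": 0,"claw": 1},
  {"dx": 0.1,"dy": 0.3,"dz": 0.6,"spin": 0,"claw": 1},
  {"dx": 0.2,"dy": 0.45,"dz": 0.85,"spin": 0,"claw": 1},
  {"dx": 0.3,"dy": 0.51,"dz": 1,"spin": 0,"claw": 1},
  {"dx": 0.35,"dy": 0.51,"dz": 1,"spin": 0,"claw": 1},
])

```text
time_s: 10.67
tcp_pos: [0.5699, 0.1053, 0.1301]
eef_rot: [[-0.007, 0.844, -0.537], [-0.006, -0.537, -0.844], [-1.0, -0.002, 0.009]]
wrist_force: [-0.3, -0.6, -0.3]
width: 0.0005
```

Run:
```python
from h import *
C,phi=pose(4,-1,.016,delta=15);go(C,.065,phi)
```

```text
t 10.67 tcp [0.5699 0.1053 0.1301] phi -122.4 F [-0.33 -0.63 -0.3 ] w 0.0005 q6 2.32 -> d [ 0.816 -0.004  0.149] spin -0.006 dphi 0.2
```

>>> arm_command([
  {"dx": 0.2,"dy": 0,"dz": 0.05,"spin": 0,"claw": 1},
  {"dx": 0.4,"dy": 0,"dz": 0.1,"spin": 0,"claw": 1},
  {"dx": 0.6,"dy": 0,"dz": 0.14,"spin": 0,"claw": 1},
  {"dx": 0.75,"dy": 0,"dz": 0.14,"spin": 0,"claw": 1},
  {"dx": 0.8,"dy": 0,"dz": 0.14,"spin": 0,"claw": 1},
])

```text
time_s: 11.08
tcp_pos: [0.5626, 0.0956, 0.0642]
eef_rot: [[-0.009, 0.845, -0.535], [-0.007, -0.535, -0.845], [-1.0, -0.004, 0.011]]
wrist_force: [-0.2, 0.4, -0.6]
width: 0.0
```

Run:
```python
from h import *
C,phi=pose(4,-1,0,delta=15);go(C,.065,phi)
save('scene','s13',(290,250,390,325),8)
```

```text
t 11.08 tcp [0.5626 0.0956 0.0642] phi -122.4 F [-0.23  0.37 -0.58] w 0.0 q6 2.31 -> d [-0.007  0.007  0.206] spin -0.003 dphi 0.2
```

View pics/s13.png

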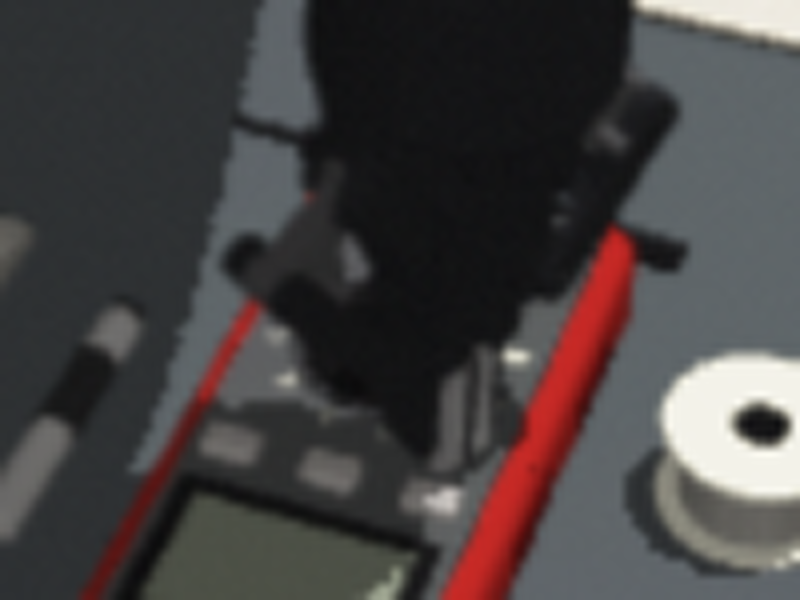

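>>> arm_command([
  {"dx": -0.01,"dy": 0,"dz": 0.06,"spin": 0,"claw": 1},
  {"dx": -0.01,"dy": 0,"dz": 0.12,"spin": 0,"claw": 1},
  {"dx": -0.01,"dy": 0,"dz": 0.16,"spin": 0,"claw": 1},
  {"dx": -0.01,"dy": 0,"dz": 0.185,"spin": 0,"claw": 1},
  {"dx": -0.01,"dy": 0,"dz": 0.2,"spin": 0,"claw": 1},
])

```text
time_s: 11.55
tcp_pos: [0.5543, 0.0819, 0.0662]
eef_rot: [[-0.008, 0.845, -0.535], [-0.007, -0.535, -0.845], [-1.0, -0.003, 0.01]]
wrist_force: [1.1, 0.2, 0.1]
width: -0.0002
```

>>> arm_command([
  {"dx": 0,"dy": 0,"dz": 0,"spin": 0,"claw": 1},
  {"dx": -0.1,"dy": 0,"dz": -0.1,"spin": 0,"claw": 1},
  {"dx": -0.4,"dy": 0,"dz": -0.4,"spin": 0,"claw": 1},
  {"dx": -0.7,"dy": 0,"dz": -0.7,"spin": 0,"claw": 1},
  {"dx": -0.7,"dy": 0,"dz": -0.9,"spin": 0,"claw": 1},
])

```text
time_s: 11.97
tcp_pos: [0.5958, 0.1448, 0.1267]
eef_rot: [[-0.001, 0.845, -0.535], [-0.005, -0.535, -0.845], [-1.0, 0.002, 0.004]]
wrist_force: [0.8, -0.5, 0.9]
width: 0.0002
```

Run:
```python
from h import *
from fit import fit
robot.camera('scene')
save('scene','s14',(290,250,390,325),8)
g=robot.camera('scene').astype(float).min(2)
fit(g,(333,286,341,296),-13,(.5373,.0708))
```

```text
[-1.575460e+01  5.364000e-01  6.930000e-02  1.000000e-02  1.500000e-03
  7.660000e-01  3.334667e+02  1.811730e+01] rms 5.453449700092547
```

View pics/s14.png

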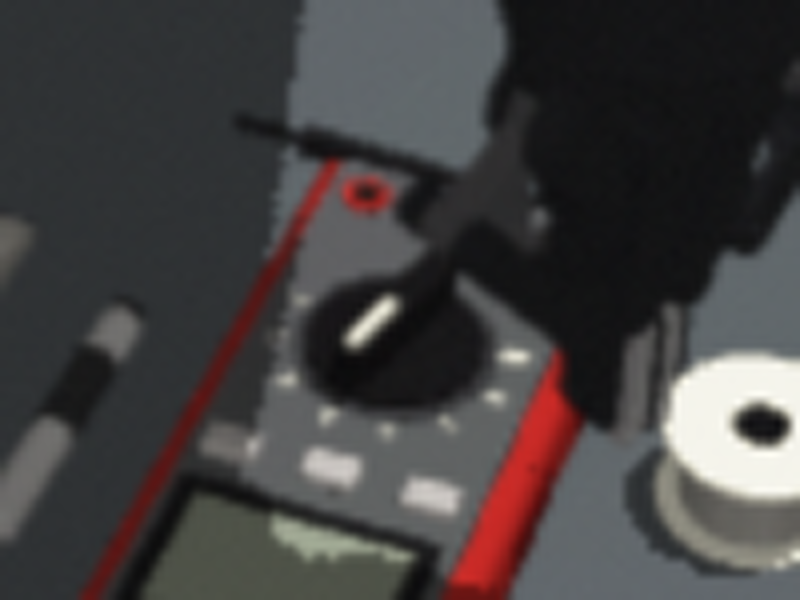

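Run:
```python
from h import *
go((.5765,.1015),.08,-92)
```

```text
t 12.12 tcp [0.5937 0.1439 0.1215] phi -122.3 F [-0.81 -0.23 -1.24] w -0.0003 q6 2.37 -> d [0.523 0.103 0.557] spin -0.673 dphi 30.3
```

>>> arm_command([
  {"dx": 0,"dy": 0.03,"dz": 0.15,"spin": -0.15,"claw": 1},
  {"dx": 0.1,"dy": 0.06,"dz": 0.3,"spin": -0.3,"claw": 1},
  {"dx": 0.2,"dy": 0.1,"dz": 0.45,"spin": -0.45,"claw": 1},
  {"dx": 0.4,"dy": 0.1,"dz": 0.56,"spin": -0.6,"claw": 1},
  {"dx": 0.5,"dy": 0.1,"dz": 0.56,"spin": -0.67,"claw": 1},
])

```text
time_s: 12.53
tcp_pos: [0.5743, 0.0993, 0.0799]
eef_rot: [[-0.01, 0.999, -0.032], [-0.007, -0.032, -0.999], [-1.0, -0.01, 0.008]]
wrist_force: [-0.1, 0.5, -0.0]
width: -0.0
```

Run:
```python
from h import *
go((.5765,.1015),.0615,-92)
save('scene','s15',(290,250,390,325),8)
```

```text
t 12.53 tcp [0.5743 0.0993 0.0799] phi -91.9 F [-0.06  0.51 -0.02] w -0.0 q6 1.78 -> d [ 0.229  0.029 -0.03 ] spin 0.003 dphi -0.1
```

View pics/s15.png

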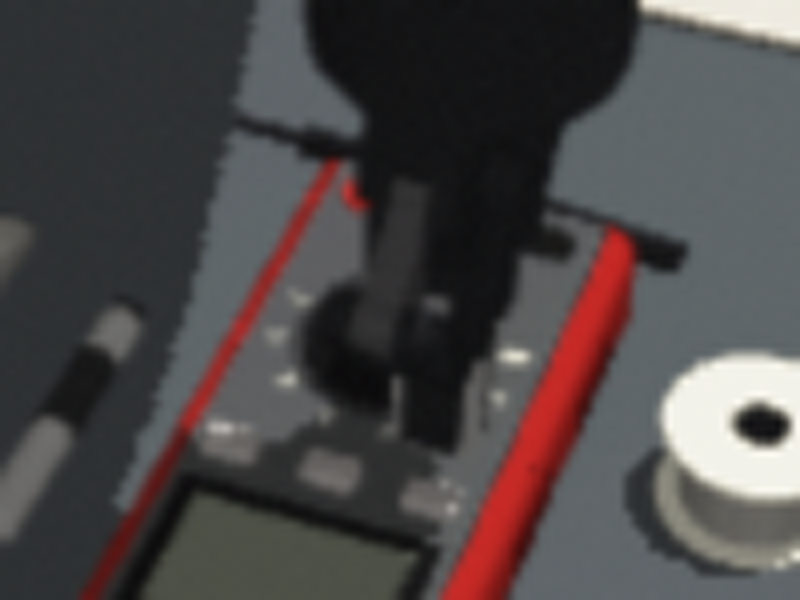

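>>> arm_command([
  {"dx": 0.06,"dy": 0.02,"dz": -0.02,"spin": 0,"claw": 1},
  {"dx": 0.12,"dy": 0.03,"dz": -0.03,"spin": 0,"claw": 1},
  {"dx": 0.18,"dy": 0.03,"dz": -0.03,"spin": 0,"claw": 1},
  {"dx": 0.22,"dy": 0.03,"dz": -0.03,"spin": 0,"claw": 1},
  {"dx": 0.22,"dy": 0.03,"dz": -0.03,"spin": 0,"claw": 1},
])

```text
time_s: 13.0
tcp_pos: [0.5761, 0.102, 0.0603]
eef_rot: [[-0.013, 0.999, -0.032], [-0.008, -0.032, -0.999], [-1.0, -0.012, 0.008]]
wrist_force: [0.4, -0.4, 0.1]
width: -0.0003
```

Run:
```python
from h import *
go((.5765,.1015),.0600,-92)
save('scene','s16',(290,250,390,325),8)
```

```text
t 13.0 tcp [0.5761 0.102  0.0603] phi -91.8 F [ 0.38 -0.45  0.09] w -0.0003 q6 1.78 -> d [0.003 0.005 0.006] spin 0.004 dphi -0.2
```

View pics/s16.png

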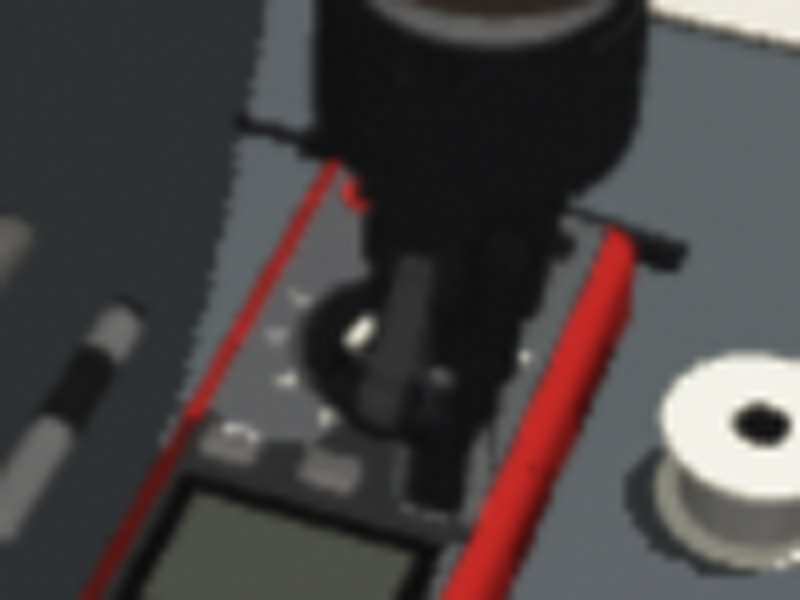

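>>> arm_command([
  {"dx": 0.006,"dy": 0,"dz": 0,"spin": 0,"claw": 1},
  {"dx": 0.012,"dy": 0,"dz": 0,"spin": 0,"claw": 1},
  {"dx": 0.018,"dy": 0,"dz": 0,"spin": 0,"claw": 1},
  {"dx": 0.018,"dy": 0,"dz": 0,"spin": 0,"claw": 1},
  {"dx": 0.018,"dy": 0,"dz": 0,"spin": 0,"claw": 1},
])

```text
time_s: 13.47
tcp_pos: [0.5764, 0.1022, 0.0597]
eef_rot: [[-0.012, 0.999, -0.032], [-0.007, -0.032, -0.999], [-1.0, -0.011, 0.008]]
wrist_force: [-0.6, 0.7, 2.5]
width: 0.0001
```

Run:
```python
from h import *
for i in range(3):
  robot.camera('scene');s=robot.sense();print(s['tcp_pos'].round(4),s['wrist_force'].round(2))
```

```text
[0.5764 0.1021 0.0596] [1.34 1.06 1.27]
[0.5764 0.1021 0.0596] [0.16 1.54 1.47]
[0.5764 0.1021 0.0596] [0.26 1.35 0.91]
```

>>> arm_command([
  {"dx": 0.01,"dy": 0,"dz": 0,"spin": 0,"claw": 1},
  {"dx": 0.02,"dy": 0,"dz": 0,"spin": 0,"claw": 1},
  {"dx": 0.03,"dy": 0,"dz": 0,"spin": 0,"claw": 1},
  {"dx": 0.035,"dy": 0,"dz": 0,"spin": 0,"claw": 1},
  {"dx": 0.035,"dy": 0,"dz": 0,"spin": 0,"claw": 1},
])

```text
time_s: 14.03
tcp_pos: [0.5765, 0.1021, 0.057]
eef_rot: [[-0.011, 0.999, -0.032], [-0.007, -0.032, -0.999], [-1.0, -0.011, 0.008]]
wrist_force: [-0.5, 0.6, 4.2]
width: -0.0
```

Run:
```python
from h import *
for i in range(3):
  robot.camera('scene');s=robot.sense();print(s['tcp_pos'].round(4),s['wrist_force'].round(2))
```

```text
[0.5765 0.1022 0.057 ] [-0.56  2.19  5.02]
[0.5765 0.1021 0.057 ] [-0.25  0.5   4.54]
[0.5765 0.1022 0.057 ] [0.19 1.27 5.47]
```

>>> arm_command([
  {"dx": -0.05,"dy": 0,"dz": 0,"spin": 0,"claw": 1},
  {"dx": -0.15,"dy": 0,"dz": 0,"spin": 0,"claw": 1},
  {"dx": -0.4,"dy": 0,"dz": 0,"spin": 0,"claw": 1},
  {"dx": -0.8,"dy": 0,"dz": -0.2,"spin": 0,"claw": 1},
  {"dx": -1,"dy": 0,"dz": -0.5,"spin": 0,"claw": 1},
])

```text
time_s: 14.6
tcp_pos: [0.5791, 0.1417, 0.1401]
eef_rot: [[-0.009, 0.999, -0.034], [-0.007, -0.034, -0.999], [-1.0, -0.009, 0.008]]
wrist_force: [1.0, -0.1, 0.1]
width: 0.0002
```

>>> arm_command([
  {"dx": -0.2,"dy": 0,"dz": -0.3,"spin": 0,"claw": 1},
  {"dx": -0.4,"dy": 0,"dz": -0.6,"spin": 0,"claw": 1},
  {"dx": -0.4,"dy": 0,"dz": -0.9,"spin": 0,"claw": 1},
  {"dx": -0.4,"dy": 0,"dz": -1,"spin": 0,"claw": 1},
  {"dx": -0.4,"dy": 0,"dz": -1,"spin": 0,"claw": 1},
])

```text
time_s: 15.02
tcp_pos: [0.5819, 0.2234, 0.1713]
eef_rot: [[-0.01, 0.999, -0.032], [-0.008, -0.032, -0.999], [-1.0, -0.01, 0.008]]
wrist_force: [-0.0, -1.0, -0.5]
width: -0.0003
```

Run:
```python
from h import *
from fit import fit
save('scene','s17',(290,250,390,325),8)
g=robot.camera('scene').astype(float).min(2)
fit(g,(333,286,341,296),-13,(.5373,.0708))
s=robot.sense();print(s['time_s'],s['tcp_pos'],s['wrist_force'])
```

```text
[-1.588210e+01  5.364000e-01  6.920000e-02  1.020000e-02  1.100000e-03
  7.508000e-01  2.058575e+02  1.250780e+01] rms 2.7164047439762595
15.1167 [0.58185872 0.22133471 0.17094889] [ 0.19793302 -1.87361302 -0.54279365]
```

View pics/s17.png

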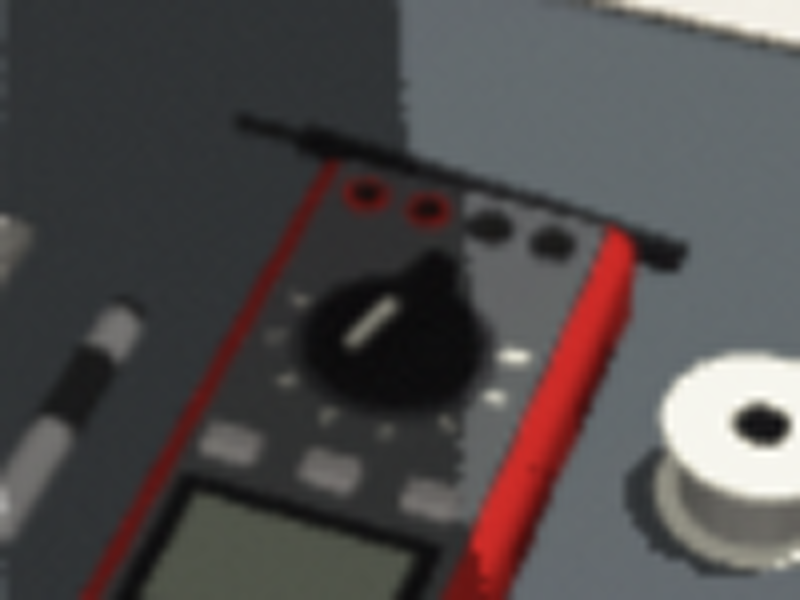

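```bash
python3 -c "
from h import *
print(robot.sign_off())"
```

```text
the job is handed in; nothing more can be done
None
```

I turned the dial of the red meter four clicks clockwise with the closed fingertips, one click at a time. I then pressed SELECT, drew the hand clear and handed the job in at about 15 s. The sign-off gives no verdict.

**Dial:** After the fourth push the pointer read about 5–7° short of its stop in the pictures. I moved the arm aside, looked again, and gave it a light nudge. It now reads −15.9° in the world frame, against about −17° expected for the fourth stop, and lines up with the fifth tick. The tolerance is about ±10°. My picture readings of the dial are only good to a few degrees.

**SELECT key:** The fingertip met the key at its expected height. It then went down about 2.6 mm more, to the height of a fully pressed key, with about 4.8 N on the wrist (the key needs 3.5 N). I judged the press from that height and force, because the key's travel itself is not reported.

**Final picture:** All three keys stand up alike, and the meter and the things near it in the picture look where they were. The hand was about 120 mm to the side of the key and well above everything. The largest force I read in the checks between moves was about 5 N, when pressing the key.

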